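Case the portable drive and show it to the webcam

TASK

Take the black portable drive out of the slot in the wooden pen box and slide it fully home into the orange hard case that stands in the aluminium cradle. Then grip the case itself, lift it out with the drive inside and show it to the webcam for the colleague on the call: centred on the lens, 15 cm in front of it, a broad face square to the lens (the webcam head may be turned and tilted down) and the open end up. Finish still holding it there, with the gripper on the case, and leave the webcam, the cup and the hole punch undisturbed.

Things in the scene. Friction and masses are not known exactly. Their poses are not given: they have to be found in the camera images.
- drive: Black portable drive with a thin blue band near the top, a slab 10 (x, thickness) x 56 (y, width) x 90 mm (z, height), 60 to 130 g, edges at the foot chamfered by 1.5 mm over 4 mm. It stands upright in the slot of the pen box, loose by 2 mm each side, its top 45 mm above the slot's rim. Origin at the centre of its underside, z up.
- penbox: Wooden pen box, fixed, 100 (x) x 150 (y) mm; origin at the centre of its underside on the desk. Its -x half is a tray with lying pens, 35 mm high; its +x half is a block 55 mm high with the drive's slot, 14 (x) x 60 (y) mm, centred at x = +30 mm, y = 0, slot floor 10 mm above the desk. Pen box and cradle may swap sides of the desk.
- case: Orange hard case, open at the top, outside 21 (x, thickness) x 67 (y) x 74 mm (z), 120 g, white label on both broad (+x, -x) faces. Inside 13 x 59 mm, 70 deep over a 4 mm floor; the top 6 mm of the mouth flare outward 3 mm each side. With the drive home, 20 mm of it stand above the rim. In the cradle, underside 6 mm above the desk. Origin: centre of its underside, z up; same turned half round.
- case_mid (a point): The centre of the case, 37 mm above its underside, axes as the case.
- cradle: Low aluminium cradle, fixed: base plate 70 x 110 x 6 mm with a rim whose top is 24 mm above the desk, outside 36 (x) x 82 (y) mm; the pocket inside, 24 x 70 mm, holds the case's foot 18 mm deep with 1.5 mm play each side. Origin at the centre of its underside on the desk.
- lens (a point): Centre of the webcam lens, about 26 cm above the desk, on the front of the head, a black bar 24 x 90 x 32 mm on a 14 mm post with a 90 mm disc foot. Axes are the head's: the lens looks along -x, y is level, z is the picture's up. The head is turned, and tilted down by 0.1 to 0.4 rad; it moves if pushed. The case's centre is to be shown 150 mm from this point along its -x.
- cup: White ceramic cup, 76 mm across, 85 mm high, loose, a bystander. Origin at the centre of its underside.
- punch: Red hole punch, about 110 x 110 x 80 mm, loose, a bystander. Origin at the centre of its underside.

How it is judged (in metres and radians):
On the way, in this order (a step that is already met when the one before it is completed fails the run):
1. the drive is fully home in the case while the case stands in its cradle (z of drive in the frame of case between 0 and 0.008 m and horizontal distance between drive and case below 0.006 m and angle between the z axis of drive and the z axis of case, either way round below 0.1 rad and distance between case and cradle below 0.012 m), for 0.2 s.
2. the case is lifted clear of the cradle by the gripper (height (world z) of case above 0.05 m and contact force between the fingers and case above 1 N), for 0.2 s.
At the end, for the whole second after the job is handed in: The gripper holds the case in the air with the drive home in it (within 6 mm of the pocket floor): the case's centre 150 mm in front of the lens and centred on it, within 25 mm each way; broad face square to the lens and open end up in its picture, within 0.17 rad; at rest (x of case_mid in the frame of lens between -0.175 and -0.125 m and y of case_mid in the frame of lens between -0.025 and 0.025 m and z of case_mid in the frame of lens between -0.025 and 0.025 m and angle between the x axis of case and the x axis of lens, either way round below 0.17 rad and angle between the z axis of case and the z axis of lens, either way round below 0.17 rad and angle between case's own z axis and vertical below 0.8 rad and height (world z) of case above 0.1 m and contact force between the fingers and case above 1 N and z of drive in the frame of case between 0 and 0.01 m and distance between drive and case below 0.012 m and angle between the z axis of drive and the z axis of case, either way round below 0.1 rad and linear speed of case below 0.02 m/s); the arm keeps its last pose, push and grip.
It fails at once if the webcam is pushed or its head turned (distance of lens from where it was at the start of the episode above 0.008 m).
It fails at once if the cup is moved or tipped (distance of cup from where it was at the start of the episode above 0.03 m or angle between cup's own z axis and vertical above 0.5 rad).
It fails at once if the hole punch is moved (distance of punch from where it was at the start of the episode above 0.03 m).
It also fails if it takes over 64 s, if anything falls off the work surface, if the arm or the gripper's body presses on something with over 40 N, if the wrist force passes 120 N, or if a joint passes its speed limit or range.

ROBOT

A 6-joint arm with a two-finger parallel gripper is mounted at the origin on the work surface. World frame = base frame: x ahead of the robot, y to its left, z up, the work surface at z = 0. Lengths are in m, angles in degrees, forces in N, time in s.
With the tool pointing down it reaches from about 0.375 to 0.9 m from the base axis. Payload 3.1 kg.
Tool frame: the origin (TCP) lies on the centre line of the jaws, within the pads' length; the fingertips stand finger_overhang ahead of it and the grasp point (between the pads) lies 5 mm behind it (finger_overhang is the distance from the TCP to the fingertips, in m); z points along the fingers, y is the line along which they close (so a half turn about z gives the same grasp; the last joint's range is limited). The gripper opens to 87 mm and grips with 3 to 60 N. Pads are 19 mm wide; open, the fingers measure 117 mm over their backs; the gripper's body (75 mm by 190 mm) begins 51 mm behind the grasp point.
Start: joints at [-79.154, 30.224, 82.088, -0, 67.689, -10.227], TCP at [0.225, -0.583, 0.237] pointing down, gripper open.
Joint ranges: [-176.69, 176.69], [-43.24, 126.21], [12.49, 139.97], [-82, 262], [0, 151.66], [-163.58, 163.58]. Speed limits (degrees/s): [159.86, 159.86, 180, 180, 180, 180].

INTERFACE

Orientations are given as a 3x3 rotation matrix whose columns are the frame's x, y, z axes.
In Python, from rig import read_state, capture, calibration, hand_in, finger_overhang gives the robot as it stands.
- The arm moves only by the tool send_rows, never from a script. Its argument "plan" is a list of rows, each a list of 5 numbers: the closure in counts, from 0 (fully open) to 255 (shut), then the shift along the tool's x, y, z in m, then the turn about the tool's z in rad. A call has 1 to 20 rows; each row shifts and turns the commanded pose from where the row before left it, along the tool's axes as they then stand; what a row does not reach is not made up. A row lasts 1/12 s, in which the tool goes at most 41.7 mm and 7.16 degrees, less where a joint would pass 70% of its speed; a pose out of reach is approached as far as the arm can. A call is refused whole if a number of a shift passes 0.0417 or a number of a turn 0.125, either way. A call with a gripper value outside its range is refused whole. The fingers move at their own pace and stop on an object; the grip force is fixed at half the most. Time passes only in rows, so rows that do not move let the fingers close. It gives the time, the measured TCP pose, the force, the opening and the grip force at its end, in the units of the state.
- read_state(): the state, without advancing time (a new reading comes with each control period).
- capture(name): name is "scene" or "top"; returns (picture, depth): 420x560x3 uint8, blue, green, red; 420x560 float32, m along the optical axis (not along the pixel's ray), 0 where there is no reading.
- calibration(name): a dict with "fx", "fy", "cx", "cy" (pixels), "xyz" and "rotation" of the camera in the world. Camera axes: x right, y down, z forward; pixel columns grow to the right and rows downward; lengths in m; the calibration is good to about 2 mm. A picture is of the moment at which its call begins. calibration takes no time and is no camera call.
- hand_in(): hands the job in; it is judged then, once.
The state is a dict: "time_s": time; "joint_positions": joint angles; "qvel": joint speeds; "tau": joint torques, N m; "position": TCP position; "tcp_rot": TCP orientation; "force": force on the tool from outside, world axes, zero at the start; "moment": the same for the moment, N m; "opening": opening from 0.0 (shut) to 1.0 (fully open); "grasp_force": force on a finger pad.
Only numpy, scipy, OpenCV 4.12 (cv2) and the standard library are available. Lean on these libraries where they do the work, as an engineer would, in place of code of your own. Each camera call takes 0.05 s, during which the arm holds its last target. There are 200 camera calls.

## Working session

There is one attempt and no reset: what is moved stays moved. The work goes in short steps, Python scripts to look and compute and a tool call to move; the robot and the scene stay as the last step left them, time stands still between calls to the robot, and variables do not carry over. Pictures are saved under pics/ and viewed, at most 10 in all, crops included, and the job is handed in when it is done.

Besides the shell and the picture viewer there is one more tool, called after ">>>" as name([rows], argument=value, ...), one row to a line, values as JSON. send_rows: Moves the arm, as the interface text tells. Its arguments: {"type":"object","properties":{"plan":{"type":"array","items":{"type":"array","items":{"type":"number"}}}},"required":["plan"]}

```bash
ls; mkdir -p pics; cat > h.py <<'E'
import numpy as np, cv2
from rig import *
np.set_printoptions(precision=4,suppress=True)
def cap(n,tag):
    im,d=capture(n); cv2.imwrite(f'pics/{tag}.png',im); np.savez(f'pics/{tag}.npz',im=im,d=d); return im,d
def cloud(n,d):
    c=calibration(n); v,u=np.indices(d.shape)
    P=np.stack([(u-c['cx'])/c['fx']*d,(v-c['cy'])/c['fy']*d,d],-1)
    W=P@np.array(c['rotation']).T+np.array(c['xyz']); W[d==0]=np.nan; return W
E
python3 - <<'E'
from h import *
print(finger_overhang() if callable(finger_overhang) else finger_overhang); print(read_state())
for n in('scene','top'):
    cap(n,n+'0'); print(n,calibration(n))
a=cv2.imread('pics/scene0.png');b=cv2.imread('pics/top0.png')
E
```

```text
pics
0.014
{'time_s': 0.0, 'joint_positions': array([-79.1534,  30.2784,  82.1561,  -0.0006,  67.6896, -10.2269]), 'qvel': array([-0.031 , -0.0196, -0.0011,  0.0375, -0.038 , -0.0381]), 'tau': array([ -0.0003, -44.004 , -17.6593,   0.0632,   0.0583,  -0.0002]), 'position': array([ 0.2246, -0.5825,  0.2356]), 'tcp_rot': array([[ 0.9331,  0.3596, -0.0004],
       [ 0.3596, -0.9331,  0.0021],
       [ 0.0004, -0.0021, -1.    ]]), 'force': array([-0.6883,  0.3817, -0.4695]), 'moment': array([0.0062, 0.024 , 0.0353]), 'grasp_force': 0.0, 'opening': 1.0016427253333977}
scene {'fx': 428.0214214906083, 'fy': 428.0214214906083, 'cx': 281.4463274985981, 'cy': 211.08839837040242, 'xyz': array([ 1.0189, -0.3612,  0.813 ]), 'rotation': array([[ 0.5957,  0.6095, -0.5231],
       [ 0.8031, -0.4424,  0.3991],
       [ 0.0118, -0.6579, -0.753 ]])}
top {'fx': 541.7945225605937, 'fy': 541.7945225605937, 'cx': 283.4234304873271, 'cy': 213.84344719602714, 'xyz': array([0.3763, 0.0107, 1.5666]), 'rotation': array([[ 0.0253, -0.9912,  0.1303],
       [-0.9997, -0.026 , -0.0037],
       [ 0.0071, -0.1302, -0.9915]])}
```

View pics/scene0.png

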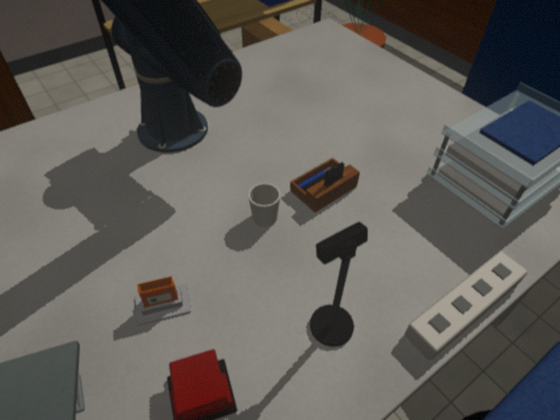

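View pics/top0.png

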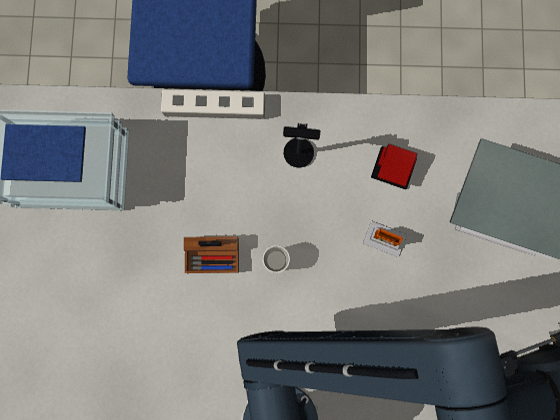

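The scene view shows the pen box at about (325,183), the cup at (264,203), the webcam head at (342,243), the case at (158,292) and the punch at (200,385). The top view has the drive at about (210,243), the case at (387,238), the webcam head at (302,131) and the cup at (276,258).

```bash
cat > m.py <<'E'
from h import *
D={n:np.load(f'pics/{n}0.npz') for n in('scene','top')}
W={n:cloud(n,D[n]['d']) for n in D}
def rect(P):
    (c,s,a)=cv2.minAreaRect((P[:,:2]*1000).astype(np.float32)); return np.array(c),np.array(s),a
def sel(n,u0,u1,v0,v1,z0,z1):
    w=W[n][v0:v1,u0:u1].reshape(-1,3); im=D[n]['im'][v0:v1,u0:u1].reshape(-1,3).astype(int)
    k=(w[:,2]>z0)&(w[:,2]<z1); return w[k],im[k]
if __name__=='__main__':
  B={'box':((285,365,150,215),(178,245,230,280)),'case':((125,200,265,330),(360,415,215,260)),'cup':((240,285,175,230),(260,295,240,275)),'head':((310,375,215,270),(275,325,115,150)),'punch':((160,240,340,420),(365,425,135,195))}
  for k,bs in B.items():
    for n,b in zip(('scene','top'),bs):
      w,im=sel(n,*b,0.012,0.5)
      print(k,n,len(w),'z pct',np.percentile(w[:,2],[2,25,50,75,98]),'med',np.median(w,0))
      for lo,hi in {'box':[(.025,.045),(.046,.065),(.09,.11)],'case':[(.014,.03),(.07,.09)],'cup':[(.075,.095)],'head':[(.2,.4)],'punch':[(.02,.1)]}[k]:
        q=w[(w[:,2]>lo)&(w[:,2]<hi)]
        if len(q)>4: print('   ',lo,hi,len(q),*rect(q),'z',q[:,2].mean(),'mean',q.mean(0))
  # desk check
  for n,b in(('scene',(200,240,240,280)),('top',(300,340,300,320))): 
    w,_=sel(n,*b,-.1,.1); print(n,'desk z',np.median(w[:,2]))
  out=[]
  for n,b in(('scene',(280,370,150,220)),('scene',(125,200,260,330)),('scene',(300,380,210,275)),('top',(175,245,225,285)),('top',(355,420,210,265)),('top',(270,330,115,170))):
    out.append(cv2.resize(D[n]['im'][b[2]:b[3],b[0]:b[1]],(266,240),interpolation=cv2.INTER_CUBIC))
  cv2.imwrite('pics/crops.png',np.vstack([np.hstack(out[:3]),np.hstack(out[3:])]))
E
python3 m.py
```

```text
box scene 2016 z pct [0.0133 0.0224 0.0364 0.0536 0.0979] med [0.4877 0.1919 0.0364]
    0.025 0.045 556 [455.9662 205.6965] [103.3928 153.3431] 2.3583030700683594 z 0.0333250207824571 mean [0.4613 0.1909 0.0333]
    0.046 0.065 631 [486.4431 207.3519] [ 40.9697 151.9233] 2.727921485900879 z 0.053341226252222505 mean [0.4911 0.2001 0.0533]
    0.09 0.11 107 [486.4429 206.8816] [11.6939 58.1369] 2.525146245956421 z 0.09659937302263766 mean [0.4873 0.2045 0.0966]
box top 1676 z pct [0.0126 0.0204 0.0359 0.0551 0.1001] med [0.4636 0.2035 0.0359]
    0.025 0.045 303 [450.7751 205.5796] [ 87.2419 149.7519] 2.001243829727173 z 0.03351614527386046 mean [0.4322 0.2072 0.0335]
    0.046 0.065 642 [488.4788 206.7999] [ 38.543  149.1732] 2.3683042526245117 z 0.05508098843999964 mean [0.4882 0.2047 0.0551]
    0.09 0.11 81 [485.5681 206.7377] [ 8.4259 56.1456] 1.3747366666793823 z 0.09897900373384534 mean [0.4857 0.2076 0.099 ]
case scene 1190 z pct [0.0143 0.024  0.0519 0.0691 0.0794] med [ 0.5232 -0.2906  0.0519]
    0.014 0.03 365 [ 519.3354 -289.9074] [82.9864 35.9216] 72.87581634521484 z 0.
[... 1171 characters left out ...]
z pct [0.0127 0.1321 0.2799 0.2832 0.2876] med [ 0.7529 -0.0319  0.2799]
    0.2 0.4 422 [753.738 -33.518] [88.9251 40.5534] 82.3540267944336 z 0.28095110232321696 mean [ 0.7481 -0.0323  0.281 ]
punch scene 3430 z pct [0.0132 0.0573 0.0637 0.069  0.0739] med [ 0.7365 -0.3152  0.0637]
    0.02 0.1 3314 [ 722.1729 -313.5414] [ 99.6619 100.1244] 72.1373062133789 z 0.06039341802344081 mean [ 0.7322 -0.3156  0.0604]
punch top 1285 z pct [0.013  0.0583 0.0644 0.07   0.0778] med [ 0.7245 -0.3076  0.0644]
    0.02 0.1 1167 [ 723.391  -314.0408] [102.3368 100.4164] 72.565673828125 z 0.06397340391799694 mean [ 0.7252 -0.3108  0.064 ]
scene desk z -0.0011251714359014064
top desk z 0.0003409932046989361
```

View pics/crops.png

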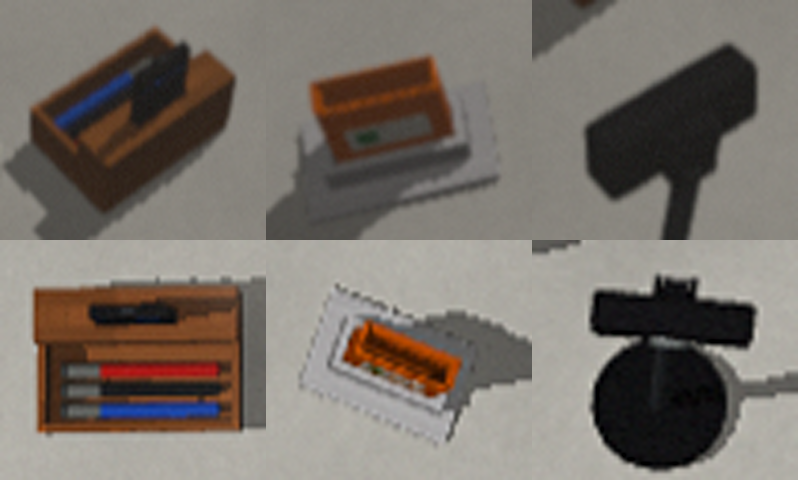

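The crops show the drive standing in the far block of the pen box and the case long-axis yawed in its cradle. The webcam's back and top faces point to the scene camera. Next I'll fit the head's planes.

```bash
cat > head.py <<'E'
from m import *
rng=np.random.default_rng(0)
for n,b in(('scene',(310,375,215,270)),('top',(275,325,115,150))):
    w,im=sel(n,*b,0.2,0.4); w0=w
    for it in range(3):
        best=None
        for _ in range(600):
            p=w[rng.choice(len(w),3,False)]; nn=np.cross(p[1]-p[0],p[2]-p[0]); l=np.linalg.norm(nn)
            if l<1e-5: continue
            nn/=l; k=abs((w-p[0])@nn)<.0015
            if best is None or k.sum()>best.sum(): best=k
        q=w[best]; c=q.mean(0); _,s,vt=np.linalg.svd(q-c); nn=vt[2]*np.sign(vt[2][2])
        print(n,len(q),'c',c,'n',nn,'yaw',np.degrees(np.arctan2(nn[1],nn[0])),'elev',np.degrees(np.arcsin(nn[2])),'long',vt[0], 'ext',np.ptp((q-c)@vt.T,axis=0))
        w=w[~best]
        if len(w)<60: break
E
python3 head.py
```

```text
scene 496 c [ 0.7599 -0.0366  0.2695] n [ 0.9746 -0.0651  0.2142] yaw -3.82388914126955 elev 12.367439639559585 long [0.0602 0.9977 0.0295] ext [0.0881 0.071  0.0031]
scene 453 c [ 0.7459 -0.0352  0.2812] n [-0.2193  0.0119  0.9756] yaw 176.89846354337442 elev 77.3105740873713 long [0.0673 0.9977 0.003 ] ext [0.0889 0.0207 0.0031]
scene 169 c [ 0.7703 -0.0355  0.2603] n [ 0.9956 -0.0852  0.0398] yaw -4.8902394561053235 elev 2.2813856290827137 long [-0.0367  0.0372  0.9986] ext [0.0606 0.0253 0.003 ]
top 159 c [ 0.7482 -0.0315  0.2815] n [-0.1358  0.0123  0.9907] yaw 174.83843972443174 elev 82.16274568402122 long [-0.071  -0.9975  0.0026] ext [0.0882 0.0342 0.0031]
top 93 c [ 0.7485 -0.0364  0.2849] n [-0.0642  0.0033  0.9979] yaw 177.0394507802937 elev 86.3116384959635 long [-0.0746 -0.9972 -0.0015] ext [0.0877 0.0226 0.003 ]
top 61 c [ 0.747  -0.0326  0.2785] n [-0.0912  0.0055  0.9958] yaw 176.52913047411428 elev 84.75742220769605 long [-0.0895 -0.996  -0.0027] ext [0.0877 0.0362 0.0028]
```

The lens is at about (0.736, -0.034, 0.2635), with yaw -3.9° and tilt 12.5° down. The case therefore has to lean about 0.2 rad. The tool can't tilt, so I'll pivot the case in the grip against the cradle rim. First I turn to the drive's yaw.

>>> send_rows([
  [0, 0, 0, 0, -0.1244],
  [0, 0, 0, 0, -0.1244],
  [0, 0, 0, 0, -0.1244],
  [0, 0, 0, 0, -0.1244],
  [0, 0, 0, 0, -0.1244],
  [0, 0, 0, 0, -0.1244],
  [0, 0, 0, 0, -0.1244],
  [0, 0, 0, 0, -0.1244],
  [0, 0, 0, 0, -0.1244],
  [0, 0, 0, 0, -0.1244],
  [0, 0.01, 0.03, 0, 0],
  [0, 0.01, 0.03, 0, 0],
  [0, 0.02, 0.03, 0, 0],
  [0, 0.03, 0.03, 0, 0],
  [0, 0.035, 0.03, 0, 0],
  [0, 0.035, 0.03, 0, 0],
  [0, 0.035, 0.03, 0, 0],
  [0, 0.035, 0.02, 0, 0],
  [0, 0.035, 0.02, 0, 0],
  [0, 0.035, 0, 0, 0],
])

```text
time_s: 1.77
position: [0.4573, -0.3026, 0.2364]
tcp_rot: [[-0.043, 0.999, 0.003], [0.999, 0.043, -0.001], [-0.001, 0.003, -1.0]]
force: [-0.2, -1.0, 0.1]
opening: 0.997
grasp_force: 0.0
```

```bash
cat > go.py <<'E'
import sys; from h import *
# go.py x y z yawY(deg): remaining shift in tool axes (at present yaw), turn about tool z
s=read_state(); R=s['tcp_rot']; t=np.array([float(a) for a in sys.argv[1:4]])
yw=np.degrees(np.arctan2(R[1,1],R[0,1]))
print('t',s['time_s'],'pos',s['position'],'yawY',yw,'tiltz',R[:,2],'F',s['force'],'op',s['opening'],'gf',s['grasp_force'],'j6',s['joint_positions'][[0,5]])
print('shift tool',R.T@(t-s['position']),'turn',-np.radians((float(sys.argv[4])-yw+180)%360-180))
E
python3 go.py .486 .2068 .12 2.4
```

```text
t 1.7667 pos [ 0.4573 -0.3026  0.2364] yawY 2.4407222477212716 tiltz [ 0.0029 -0.0009 -1.    ] F [-0.1558 -0.9571  0.1326] op 0.9969968221095773 gf 0.0 j6 [-45.2113 -47.6935]
shift tool [0.5078 0.05   0.116 ] turn 0.0007107373015490413
```

>>> send_rows([
  [60, 0.035, 0.005, 0, 0],
  [60, 0.035, 0.005, 0, 0],
  [60, 0.035, 0.005, 0, 0],
  [60, 0.035, 0.005, 0, 0],
  [60, 0.035, 0.005, 0, 0],
  [60, 0.035, 0.005, 0, 0],
  [60, 0.035, 0.005, 0, 0],
  [60, 0.035, 0.005, 0, 0],
  [60, 0.035, 0.005, 0, 0],
  [60, 0.035, 0.005, 0, 0],
  [60, 0.035, 0, 0, 0],
  [60, 0.035, 0, 0, 0],
  [60, 0.03, 0, 0.01, 0],
  [60, 0.03, 0, 0.02, 0],
  [60, 0.02, 0, 0.03, 0],
  [60, 0, 0, 0.02, 0],
  [60, 0, 0, 0.02, 0],
  [60, 0, 0, 0.01, 0],
  [60, 0, 0, 0, 0],
  [60, 0, 0, 0, 0],
])

```text
time_s: 3.43
position: [0.4837, 0.1972, 0.1263]
tcp_rot: [[-0.041, 0.999, -0.001], [0.999, 0.041, -0.0], [-0.0, -0.001, -1.0]]
force: [-0.3, 0.6, -0.6]
opening: 0.76
grasp_force: 0.0
```

```bash
python3 go.py .486 .2068 .079 2.4; python3 -c "
from h import *
im,_=cap('scene','s1'); b=im[130:230,265:385]; cv2.imwrite('pics/c1.png',cv2.resize(b,(720,600),interpolation=cv2.INTER_CUBIC))"
```

```text
t 3.4333 pos [0.4837 0.1972 0.1263] yawY 2.3212751135653167 tiltz [-0.0011 -0.0002 -1.    ] F [-0.3098  0.5885 -0.6004] op 0.7604166614837032 gf 0.0 j6 [9.9148 7.5917]
shift tool [0.0095 0.0027 0.0473] turn -0.001374008471543873
```

View pics/c1.png

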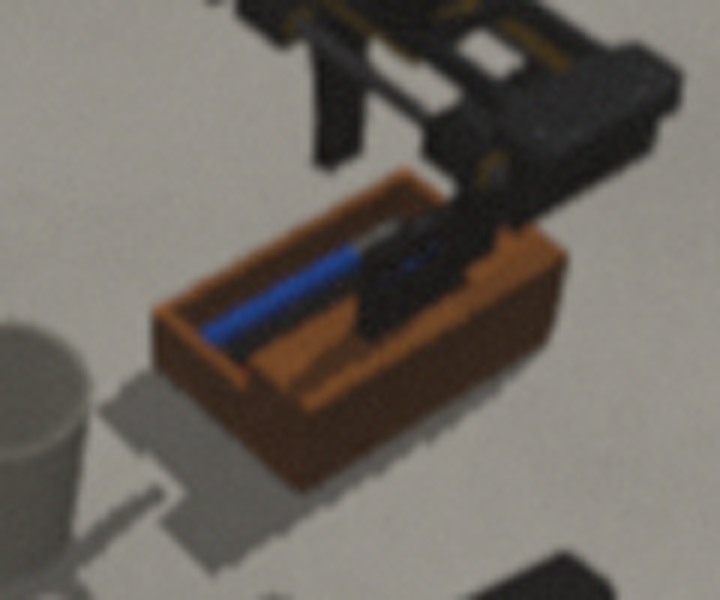

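The fingers straddle the drive, one each side of it around (420,270) in the crop. I'll correct the offset, go down and close.

>>> send_rows([
  [60, 0.0095, 0.0027, 0, 0],
  [60, 0, 0, 0.0, 0],
  [60, 0, 0, 0.016, 0],
  [60, 0, 0, 0.016, 0],
  [60, 0, 0, 0.015, 0],
  [60, 0, 0, 0, 0],
  [60, 0, 0, 0, 0],
  [255, 0, 0, 0, 0],
  [255, 0, 0, 0, 0],
  [255, 0, 0, 0, 0],
  [255, 0, 0, 0, 0],
  [255, 0, 0, 0, 0],
  [255, 0, 0, 0, 0],
  [255, 0, 0, 0, 0],
  [255, 0, 0, 0, 0],
])

```text
time_s: 4.73
position: [0.4861, 0.2071, 0.0796]
tcp_rot: [[-0.041, 0.999, 0.0], [0.999, 0.041, 0.0], [0.0, 0.0, -1.0]]
force: [-0.2, -0.1, -0.1]
opening: 0.245
grasp_force: 0.0
```

```bash
python3 go.py .486 .2068 .079 2.4
```

```text
t 4.7333 pos [0.4861 0.2071 0.0796] yawY 2.347874908766715 tiltz [ 0.0001  0.     -1.    ] F [-0.1621 -0.1444 -0.0762] op 0.24547384430601593 gf 0.0 j6 [10.9436  8.5948]
shift tool [-0.0002 -0.0001  0.0006] turn -0.0009097544649231486
```

>>> send_rows([
  [255, 0, 0, 0, 0],
  [255, 0, 0, 0, 0],
  [255, 0, 0, 0, 0],
  [255, 0, 0, 0, 0],
  [255, 0, 0, -0.01, 0],
  [255, 0, 0, -0.015, 0],
  [255, 0, 0, -0.02, 0],
  [255, 0, 0, -0.02, 0],
  [255, 0, 0, -0.02, 0],
  [255, 0, 0, -0.02, 0],
  [255, 0, 0, -0.02, 0],
  [255, 0, 0, 0, 0],
  [255, 0, 0, 0, 0],
])

```text
time_s: 5.82
position: [0.4866, 0.2072, 0.2058]
tcp_rot: [[-0.041, 0.999, 0.003], [0.999, 0.041, 0.001], [0.0, 0.003, -1.0]]
force: [-0.2, -0.2, -1.0]
opening: 0.113
grasp_force: 30.0
```

```bash
python3 go.py .5178 -.289 .2 -19.8
```

```text
t 5.8167 pos [0.4866 0.2072 0.2058] yawY 2.351363557145474 tiltz [ 0.0028  0.0005 -1.    ] F [-0.2467 -0.1957 -1.0483] op 0.11263811883829689 gf 29.99354103114456 j6 [10.9496  8.5983]
shift tool [-0.4971  0.0108  0.0056] turn 0.38661422787847183
```

>>> send_rows([
  [255, -0.015, 0, 0, 0],
  [255, -0.03, 0, 0, 0],
  [255, -0.035, 0, 0, 0],
  [255, -0.035, 0, 0, 0],
  [255, -0.035, 0, 0, 0],
  [255, -0.035, 0, 0, 0],
  [255, -0.035, 0, 0, 0],
  [255, -0.035, 0, 0, 0],
  [255, -0.035, 0, 0, 0],
  [255, -0.035, 0, 0, 0],
  [255, -0.035, 0, 0, 0],
  [255, -0.035, 0, 0, 0],
  [255, -0.035, 0.005, 0, 0],
  [255, -0.035, 0.005, 0, 0],
  [255, -0.03, 0, 0, 0.1],
  [255, 0, 0, 0, 0.1],
  [255, 0, 0, 0, 0.1],
  [255, 0, 0, 0, 0.086],
  [255, 0, 0, 0, 0],
  [255, 0, 0, 0, 0],
])

```text
time_s: 7.48
position: [0.5155, -0.2865, 0.203]
tcp_rot: [[0.336, 0.942, -0.002], [0.942, -0.336, 0.002], [0.001, -0.003, -1.0]]
force: [-0.4, 0.4, -0.3]
opening: 0.114
grasp_force: 30.0
```

```bash
python3 go.py .5178 -.289 .165 -19.8; python3 -c "
from h import *
im,d=cap('scene','s2'); b=im[220:340,90:250]; cv2.imwrite('pics/c2.png',cv2.resize(b,(800,600),interpolation=cv2.INTER_CUBIC))"
```

```text
t 7.4833 pos [ 0.5155 -0.2865  0.203 ] yawY -19.64455774982055 tiltz [-0.0025  0.002  -1.    ] F [-0.4248  0.387  -0.3186] op 0.11443972257179032 gf 29.993709758855402 j6 [-39.9105 -20.265 ]
shift tool [-0.0016  0.0031  0.038 ] turn 0.0027129790623401087
```

View pics/c2.png

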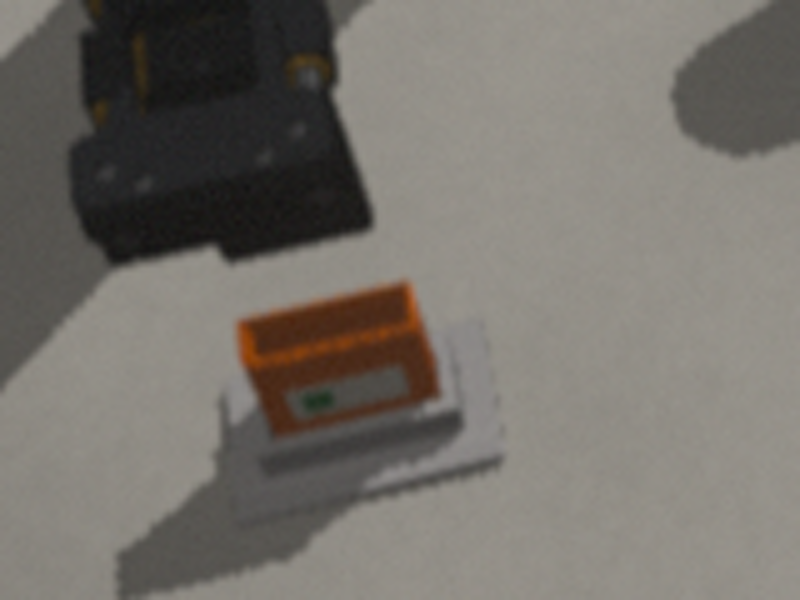

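The case is at about (340,360) in the crop, with the held drive hidden behind the gripper above it. I'll fine-align and enter gently.

>>> send_rows([
  [255, -0.0016, 0.0031, 0, 0.0027],
  [255, 0, 0, 0.015, 0],
  [255, 0, 0, 0.015, 0],
  [255, 0, 0, 0.013, 0],
  [255, 0, 0, 0, 0],
  [255, 0, 0, 0, 0],
  [255, 0, 0, 0.005, 0],
  [255, 0, 0, 0.005, 0],
  [255, 0, 0, 0.005, 0],
  [255, 0, 0, 0, 0],
  [255, 0, 0, 0, 0],
])

```text
time_s: 8.45
position: [0.5186, -0.2895, 0.1463]
tcp_rot: [[0.341, 0.94, -0.0], [0.94, -0.341, 0.0], [0.0, -0.001, -1.0]]
force: [0.0, -0.5, -1.2]
opening: 0.113
grasp_force: 30.0
```

```bash
python3 go.py .5178 -.289 .1 -19.8
```

```text
t 8.45 pos [ 0.5186 -0.2895  0.1463] yawY -19.9152019072574 tiltz [-0.0004  0.0003 -1.    ] F [ 0.0105 -0.5435 -1.2071] op 0.11292715576232701 gf 29.99348023440689 j6 [-39.9455 -20.0293]
shift tool [ 0.0002 -0.0009  0.0463] turn -0.00201065258621904
```

>>> send_rows([
  [255, 0, -0.0006, 0.004, 0],
  [255, 0, 0, 0.004, 0],
  [255, 0, 0, 0.004, 0],
  [255, 0, 0, 0.004, 0],
  [255, 0, 0, 0, 0],
])

```text
time_s: 8.87
position: [0.5176, -0.289, 0.1295]
tcp_rot: [[0.341, 0.94, -0.001], [0.94, -0.341, 0.001], [0.001, -0.002, -1.0]]
force: [0.0, -0.7, -1.0]
opening: 0.113
grasp_force: 30.0
```

```bash
python3 go.py .5178 -.289 .1 -19.8
```

```text
t 8.8667 pos [ 0.5176 -0.289   0.1295] yawY -19.92310036724363 tiltz [-0.0015  0.0013 -1.    ] F [ 0.0094 -0.6675 -1.0294] op 0.11261188118449589 gf 29.993530246429145 j6 [-39.9674 -20.0461]
shift tool [0.     0.0002 0.0295] turn -0.002148506718815647
```

>>> send_rows([
  [255, 0, 0, 0.005, 0],
  [255, 0, 0, 0.005, 0],
  [255, 0, 0, 0.005, 0],
  [255, 0, 0, 0.005, 0],
  [255, 0, 0, 0.005, 0],
  [255, 0, 0, 0.003, 0],
  [255, 0, 0, 0, 0],
  [255, 0, 0, 0, 0],
])

```text
time_s: 9.53
position: [0.5182, -0.2894, 0.1023]
tcp_rot: [[0.341, 0.94, -0.0], [0.94, -0.341, 0.0], [0.0, -0.0, -1.0]]
force: [-0.8, 0.2, -1.6]
opening: 0.113
grasp_force: 30.0
```

```bash
python3 go.py .5178 -.289 .1 -19.8
```

```text
t 9.5333 pos [ 0.5182 -0.2894  0.1023] yawY -19.922360358931794 tiltz [-0.0002  0.0002 -1.    ] F [-0.7679  0.1694 -1.571 ] op 0.11260666271426226 gf 29.99313125386834 j6 [-39.965  -20.0445]
shift tool [ 0.0003 -0.0005  0.0023] turn -0.002135591137281719
```

>>> send_rows([
  [190, 0, 0, 0, 0],
  [190, 0, 0, 0, 0],
  [190, 0, 0, 0, 0],
  [190, 0, 0, 0, 0],
  [190, 0, 0, 0, 0],
  [190, 0, 0, -0.015, 0],
  [190, 0, 0, -0.02, 0],
  [255, 0, 0, -0.01, 0],
  [255, 0, 0, 0, 0],
  [255, 0, 0, 0, 0],
  [255, 0, 0, 0, 0],
  [255, 0, 0, 0, 0],
  [255, 0, 0, 0.01, 0],
  [255, 0, 0, 0.01, 0],
  [255, 0, 0, 0.005, 0],
  [255, 0, 0, 0.003, 0],
  [255, 0, 0, 0, 0],
])

```text
time_s: 10.95
position: [0.5174, -0.2889, 0.1179]
tcp_rot: [[0.341, 0.94, -0.002], [0.94, -0.341, 0.002], [0.001, -0.003, -1.0]]
force: [0.2, 0.5, 0.5]
opening: 0.003
grasp_force: 0.0
```

```bash
python3 go.py .5178 -.289 .1135 -19.8
```

```text
t 10.95 pos [ 0.5174 -0.2889  0.1179] yawY -19.926845706110544 tiltz [-0.0023  0.0019 -1.    ] F [0.2208 0.4641 0.4615] op 0.003168210377226353 gf 0.0 j6 [-39.9707 -20.0441]
shift tool [0.     0.0004 0.0044] turn -0.0022138752136460775
```

No contact yet, so the drive has dropped most of the way. I'll press down to the home height.

>>> send_rows([
  [255, 0, 0, 0.002, 0],
  [255, 0, 0, 0.002, 0],
  [255, 0, 0, 0.002, 0],
  [255, 0, 0, 0, 0],
  [255, 0, 0, 0, 0],
])

```text
time_s: 11.37
position: [0.5188, -0.2898, 0.1144]
tcp_rot: [[0.341, 0.94, 0.002], [0.94, -0.341, -0.001], [-0.001, 0.002, -1.0]]
force: [0.5, 0.2, 4.1]
opening: 0.003
grasp_force: 2.2
```

```bash
python3 go.py .5178 -.289 .1135 -19.8
```

```text
t 11.3667 pos [ 0.5188 -0.2898  0.1144] yawY -19.917157792268455 tiltz [ 0.0016 -0.0012 -1.    ] F [0.5313 0.175  4.1315] op 0.0026508989580249806 gf 2.1576428040862083 j6 [-39.958  -20.0459]
shift tool [ 0.0004 -0.0012  0.0009] turn -0.002044789219451895
```

Contact is at TCP z 0.114, so the drive top is at 0.100 and it is home. I'll rise, open and turn 90° to grip the case by its narrow sides.

>>> send_rows([
  [255, 0, 0, -0.01, 0],
  [200, 0, 0, -0.02, 0],
  [0, 0, 0, -0.03, 0],
  [0, 0, 0, -0.03, -0.1208],
  [0, 0, 0, 0, -0.1208],
  [0, 0, 0, 0, -0.1208],
  [0, 0, 0, 0, -0.1208],
  [0, 0, 0, 0, -0.1208],
  [0, 0, 0, 0, -0.1208],
  [0, 0, 0, 0, -0.1208],
  [0, 0, 0, 0, -0.1208],
  [0, 0, 0, 0, -0.1208],
  [0, 0, 0, 0, -0.1208],
  [0, 0, 0, 0, -0.1208],
  [0, 0, 0, 0, -0.1208],
  [0, 0, 0, 0, -0.1208],
  [0, 0, 0, 0, 0],
  [0, 0, 0, 0, 0],
])

```text
time_s: 12.87
position: [0.518, -0.2894, 0.2039]
tcp_rot: [[-0.939, 0.344, -0.0], [0.344, 0.939, -0.0], [-0.0, -0.0, -1.0]]
force: [-0.3, -0.1, -0.1]
opening: 0.998
grasp_force: 0.0
```

```bash
python3 go.py .5178 -.289 .058 70.2;  python3 -c "
from h import *
im,d=cap('scene','s3'); W=cloud('scene',d)
b=W[255:320,125:190].reshape(-1,3); c=im[255:320,125:190].reshape(-1,3).astype(int)
for nm,k in(('case',(b[:,2]>.07)&(b[:,2]<.085)),('drive',(b[:,2]>.088)&(b[:,2]<.105)&(c.max(1)<130))):
  q=b[k]; print(nm,len(q),cv2.minAreaRect((q[:,:2]*1000).astype(np.float32)) if len(q)>3 else '',np.percentile(q[:,2],[50,95]) if len(q) else '')
cv2.imwrite('pics/c3.png',cv2.resize(im[220:340,90:250],(800,600),interpolation=cv2.INTER_CUBIC))"
```

```text
t 12.8667 pos [ 0.518  -0.2894  0.2039] yawY 69.87758014558979 tiltz [-0.     -0.0001 -1.    ] F [-0.3477 -0.146  -0.0962] op 0.998091372384215 gf 0.0 j6 [ -39.967  -109.8428]
shift tool [0.0004 0.0003 0.1459] turn -0.00562728803325899
case 262 ((517.1273193359375, -289.03668212890625), (68.25409698486328, 23.760217666625977), 70.17078399658203) [0.0768 0.083 ]
drive 221 ((516.7086181640625, -288.756103515625), (56.02461624145508, 12.31946086883545), 71.23931884765625) [0.0979 0.1005]
```

View pics/c3.png

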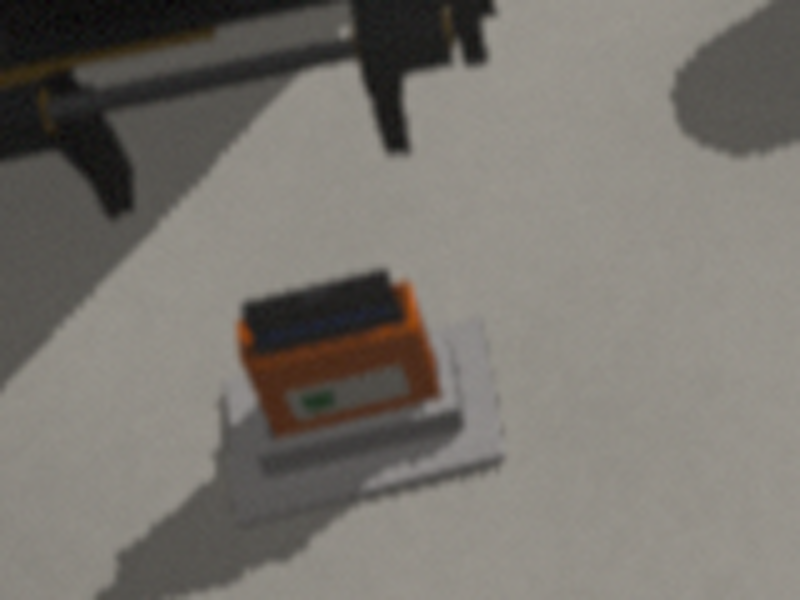

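The drive is home, with its top at z 0.100 and centred in the case at about (325,310). I'll descend and grip the case.

>>> send_rows([
  [0, 0, 0, 0.02, -0.0056],
  [0, 0, 0, 0.03, 0],
  [0, 0, 0, 0.03, 0],
  [0, 0, 0, 0.03, 0],
  [0, 0, 0, 0.015, 0],
  [0, 0, 0, 0.01, 0],
  [0, 0, 0, 0.0065, 0],
  [0, 0, 0, 0.004, 0],
  [0, 0, 0, 0, 0],
  [0, 0, 0, 0, 0],
  [255, 0, 0, 0, 0],
  [255, 0, 0, 0, 0],
  [255, 0, 0, 0, 0],
  [255, 0, 0, 0, 0],
  [255, 0, 0, 0, 0],
  [255, 0, 0, 0, 0],
])

```text
time_s: 14.25
position: [0.5184, -0.2895, 0.0586]
tcp_rot: [[-0.942, 0.336, 0.001], [0.336, 0.942, -0.0], [-0.001, -0.0, -1.0]]
force: [0.2, 0.3, 4.2]
opening: 0.769
grasp_force: 30.0
```

```bash
python3 go.py .5178 -.289 .058 70.2
```

```text
t 14.25 pos [ 0.5184 -0.2895  0.0586] yawY 70.36642387581651 tiltz [ 0.0006 -0.0003 -1.    ] F [0.2409 0.3055 4.1853] op 0.7685353469176083 gf 29.999279839751125 j6 [ -39.9578 -110.3355]
shift tool [0.0007 0.0002 0.0006] turn 0.002904644586928436
```

Gripped at 67 mm. I'll lift 12 mm and push toward +tool x so the rim tilts the case in the grip.

>>> send_rows([
  [255, 0, 0, -0.004, 0],
  [255, 0, 0, -0.004, 0],
  [255, 0, 0, -0.004, 0],
  [255, 0, 0, 0, 0],
  [255, 0.002, 0, 0, 0],
  [255, 0.002, 0, 0, 0],
  [255, 0.002, 0, 0, 0],
  [255, 0, 0, 0, 0],
])

```text
time_s: 14.92
position: [0.5158, -0.2889, 0.0707]
tcp_rot: [[-0.941, 0.338, 0.008], [0.338, 0.941, -0.004], [-0.009, -0.001, -1.0]]
force: [7.0, 0.4, -4.5]
opening: 0.766
grasp_force: 29.9
```

```bash
python3 go.py .5178 -.289 .07 70.2
```

```text
t 14.9167 pos [ 0.5158 -0.2889  0.0707] yawY 70.26956345919112 tiltz [ 0.0081 -0.0039 -1.    ] F [ 7.0223  0.3789 -4.4773] op 0.7656205603859784 gf 29.908372128466 j6 [ -40.139  -110.5399]
shift tool [-0.0019  0.0006  0.0007] turn 0.0012141114019614348
```

>>> send_rows([
  [255, 0.002, 0, 0, 0],
  [255, 0.002, 0, 0, 0],
  [255, 0.002, 0, 0, 0],
  [255, 0.002, 0, 0, 0],
  [255, 0, 0, 0, 0],
  [255, 0, 0, 0, 0],
])

```text
time_s: 15.42
position: [0.5095, -0.2868, 0.0715]
tcp_rot: [[-0.941, 0.338, 0.011], [0.338, 0.941, -0.005], [-0.012, -0.001, -1.0]]
force: [7.3, -0.5, -1.3]
opening: 0.762
grasp_force: 30.0
```

```bash
python3 go.py .5178 -.289 .07 70.2
```

```text
t 15.4167 pos [ 0.5095 -0.2868  0.0715] yawY 70.24651722606035 tiltz [ 0.0106 -0.0054 -0.9999] F [ 7.3442 -0.5312 -1.2867] op 0.7620519534919944 gf 29.985347154743067 j6 [ -40.4013 -110.8136]
shift tool [-0.0085  0.0008  0.0016] turn 0.0008118787536477831
```

>>> send_rows([
  [255, 0.002, 0, 0, 0],
  [255, 0.002, 0, 0, 0],
  [255, 0, 0, 0, 0],
  [255, 0, 0, 0, 0],
  [255, 0, 0, -0.01, 0],
  [255, 0, 0, -0.015, 0],
  [255, 0, 0, -0.02, 0],
  [255, 0, 0, -0.02, 0],
  [255, 0, 0, -0.02, 0],
  [255, 0, 0, -0.02, 0],
  [255, 0, 0, 0, 0],
  [255, 0, 0, 0, 0],
  [255, 0, 0, 0, 0],
])

```text
time_s: 16.5
position: [0.5002, -0.2827, 0.1739]
tcp_rot: [[-0.942, 0.336, -0.002], [0.336, 0.942, 0.002], [0.003, 0.001, -1.0]]
force: [-0.2, 1.2, -2.6]
opening: 0.764
grasp_force: 30.0
```

```bash
python3 go.py .59 -.0236 .245 86.1; cat > tilt.py <<'E'
import sys; from h import *
tag=sys.argv[1]; u0,u1,v0,v1=map(int,sys.argv[2:6])
im,d=cap('scene',tag); W=cloud('scene',d)
hsv=cv2.cvtColor(im,cv2.COLOR_BGR2HSV); m=(cv2.inRange(hsv,(4,120,50),(18,255,255))>0)&(d>0)
m[:v0]=0;m[v1:]=0;m[:,:u0]=0;m[:,u1:]=0
w=W[m]; print('orange',len(w),np.median(w,0)); rng=np.random.default_rng(0); best=None
for _ in range(800):
    p=w[rng.choice(len(w),3,False)]; n=np.cross(p[1]-p[0],p[2]-p[0]); l=np.linalg.norm(n)
    if l<1e-5: continue
    k=abs((w-p[0])@(n/l))<.002
    if best is None or k.sum()>best.sum(): best=k
q=w[best]; c=q.mean(0); n=np.linalg.svd(q-c)[2][2]; n*=np.sign(n[0])
print(len(q),'c',c,'n',n,'yaw',np.degrees(np.arctan2(n[1],n[0])),'elev',np.degrees(np.arcsin(n[2])))
z=np.cross(n,[0,1,0]) ; y=np.cross([0,0,1],n); y/=np.linalg.norm(y); z=np.cross(n,y)
r=np.stack([(q-c)@y,(q-c)@z]); print('ext y,z',r.min(1),r.max(1))
print('front-face mid, case_mid est',c+y*(r[0].max()+r[0].min())/2+z*(r[1].max()+r[1].min())/2-n*.0105)
b=np.argwhere(m); a=np.maximum(b.mean(0).astype(int)-[75,100],0)
cv2.imwrite(f'pics/c_{tag}.png',cv2.resize(im[a[0]:a[0]+150,a[1]:a[1]+200],(800,600),interpolation=cv2.INTER_CUBIC))
E
python3 tilt.py s4 60 260 160 300
```

```text
t 16.5 pos [ 0.5002 -0.2827  0.1739] yawY 70.37620243668982 tiltz [-0.0022  0.0017 -1.    ] F [-0.2301  1.2331 -2.5921] op 0.7639808627632969 gf 29.98487768767518 j6 [ -40.6092 -110.9805]
shift tool [ 0.0026  0.2743 -0.0709] turn -0.274432038396824
orange 930 [ 0.5111 -0.2869  0.1742]
779 c [ 0.512  -0.2872  0.1641] n [ 0.9249 -0.3324  0.1845] yaw -19.767570587506558 elev 10.633695427930006
ext y,z [-0.0339 -0.0393] [0.0335 0.0969]
front-face mid, case_mid est [ 0.4972 -0.2821  0.1905]
```

View pics/c_s4.png

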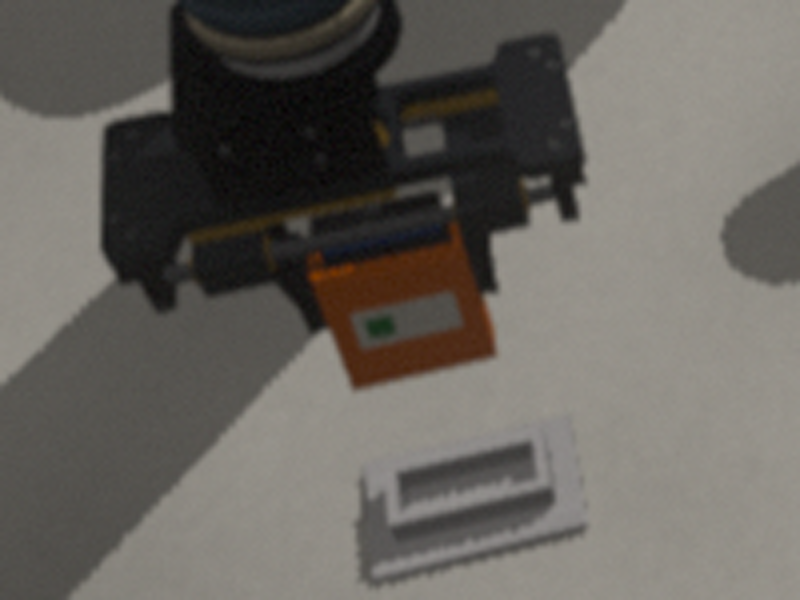

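The case is lifted with the drive inside, leaning 10.6° the right way against a target of 12.4°, which is well within tolerance. I'll move it to the show pose.

>>> send_rows([
  [255, 0, 0, -0.012, -0.0686],
  [255, 0, 0, -0.015, -0.0686],
  [255, 0, 0, -0.015, -0.0686],
  [255, 0, 0, -0.015, -0.0686],
  [255, 0, 0, -0.015, 0],
  [255, 0, 0.012, 0, 0],
  [255, -0.002, 0.02, 0, 0],
  [255, -0.006, 0.0225, 0, 0],
  [255, -0.006, 0.0225, 0, 0],
  [255, -0.006, 0.0225, 0, 0],
  [255, -0.006, 0.0225, 0, 0],
  [255, -0.006, 0.0225, 0, 0],
  [255, -0.006, 0.0225, 0, 0],
  [255, -0.006, 0.0225, 0, 0],
  [255, -0.006, 0.0225, 0, 0],
  [255, -0.006, 0.0225, 0, 0],
  [255, -0.006, 0.02, 0, 0],
  [255, -0.006, 0.01, 0, 0],
  [255, 0, 0, 0, 0],
  [255, 0, 0, 0, 0],
])

```text
time_s: 18.22
position: [0.5865, -0.0238, 0.2457]
tcp_rot: [[-0.998, 0.067, -0.002], [0.067, 0.998, -0.0], [0.002, -0.0, -1.0]]
force: [-0.9, 1.0, -2.7]
opening: 0.768
grasp_force: 30.0
```

```bash
python3 go.py .586 -.0235 .246 86.1; python3 tilt.py s5 150 400 100 300
```

```text
t 18.2167 pos [ 0.5865 -0.0238  0.2457] yawY 86.1802319276576 tiltz [-0.0025 -0.0003 -1.    ] F [-0.9126  0.9598 -2.661 ] op 0.7684136963676462 gf 29.98500365851214 j6 [-13.1999 -99.3593]
shift tool [ 0.0005  0.0003 -0.0003] turn 0.0014003113028473939
orange 1995 [0.5069 0.1332 0.0549]
729 c [ 0.5989 -0.0258  0.2342] n [ 0.9801 -0.0643  0.1877] yaw -3.7530195966667015 elev 10.817719093317285
ext y,z [-0.0408 -0.0384] [0.0412 0.0342]
front-face mid, case_mid est [ 0.589  -0.0249  0.2302]
```

View pics/c_s5.png

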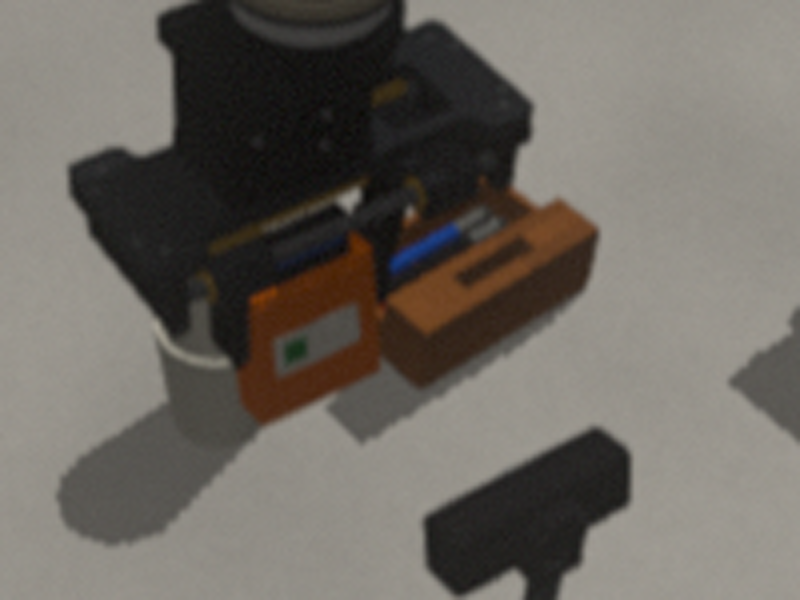

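The case is measured at (0.589, -0.025, 0.230) with yaw -3.8° and tilt 10.8°, on target. The drive is in and the cup and webcam are untouched. I'll let it settle, then hand in.

>>> send_rows([
  [255, 0, 0, 0, 0],
  [255, 0, 0, 0, 0],
  [255, 0, 0, 0, 0],
  [255, 0, 0, 0, 0],
  [255, 0, 0, 0, 0],
  [255, 0, 0, 0, 0],
])

```text
time_s: 18.77
position: [0.587, -0.0245, 0.2471]
tcp_rot: [[-0.998, 0.069, 0.0], [0.069, 0.998, -0.0], [-0.0, -0.0, -1.0]]
force: [0.2, -0.0, -1.8]
opening: 0.763
grasp_force: 30.0
```

```bash
python3 -c "
from rig import *
print(hand_in())"
```

```text
the job is handed in; nothing more can be done
None
```

The drive is home in the case and the gripper is holding the case in front of the webcam, within about 2 mm and 2° of the target pose I measured; I handed it in at 18.8 s, and no verdict was returned.

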